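Heft the screw boxes, shelve the full and draw the empties

ROBOT

A 7-joint arm with a two-finger parallel gripper is mounted at the origin on the work surface. World frame = base frame: x ahead of the robot, y to its left, z up, the work surface at z = 0. Lengths are in m, angles in degrees, forces in N, time in s.
With the tool pointing down it reaches from about 0.35 to 0.9 m from the base axis. Payload 19.9 kg.
Tool frame: the origin (TCP) lies midway between the tips of the shut fingers; the grasp point (between the pads) lies bot.hold_point_z behind it (bot.hold_point_z is the distance from the TCP to the grasp point, in m); z points along the fingers, y is the line along which they close (so a half turn about z gives the same grasp; the last joint's range is limited). The gripper opens to 94 mm and grips with 3 to 60 N. Pads are 16 mm wide; open, the fingers measure 119 mm over their backs; the gripper's body (75 mm by 177 mm) begins 78 mm behind the grasp point.
Start: joints at [-79.383, 23.915, -0.59, 92.452, 0.269, 63.638, -3.037], TCP at [0.141, 0.609, 0.205] pointing down, gripper open.
Joint ranges: [-161.28, 161.28], [-22.2, 115.67], [-73.04, 71.86], [3.21, 147.25], [-68.34, 248.33], [10.77, 114.83], [-161.83, 161.83]. Speed limits (degrees/s): [108.29, 108.29, 136.94, 136.94, 172.46, 172.46, 172.46].

INTERFACE

Orientations are given as [roll, pitch, yaw] about the fixed x, y, z axes, in that order (R = Rz(yaw) Ry(pitch) Rx(roll)).
In Python, from plant import bot gives the robot as it stands.
- The arm moves only by the shell command python3 -m jog 'ROWS'. ROWS is JSON, a list of rows, each a list of 7 numbers: the closure in counts, from 0 (fully open) to 255 (shut), then the shift along the world's x, y, z in units of 0.2 m (1.0 is 0.2 m), then the turn, a rotation vector about the world's x, y, z in units of pi rad (1.0 is pi rad). A call has 1 to 20 rows; each row is the pose to reach, as a shift and turn from the pose commanded when the call began, turning the shorter way round; what a row does not reach only later rows make up. A row lasts 1/10 s, in which the tool goes at most 50 mm and 8.59 degrees, less where a joint would pass 70% of its speed; a pose out of reach is approached as far as the arm can. A call with a number of a shift or a turn outside -1 to 1 is refused whole. A call with a gripper value outside its range is refused whole. The fingers move at their own pace and stop on an object; the grip force is fixed at half the most. Time passes only in rows, so rows that repeat a pose let the fingers close. It gives the time, the measured TCP pose, the force, the opening and the grip force at its end, in the units of the state.
- bot.observe(): the state, without advancing time (a new reading comes with each control period).
- bot.capture(name): name is "scene" or "side" or "wrist"; returns (picture, depth): 400x640x3 uint8, red, green, blue; 400x640 float32, m along the optical axis (not along the pixel's ray), 0 where there is no reading.
- bot.camera_params(name): a dict with "fx", "fy", "cx", "cy" (pixels), "k1" (the pictures are not rectified: a ray, as slopes to the right and down, at radius r is drawn at 1 + k1 r^2 times it, then the intrinsics apply), "T" (4x4, takes a point from camera to world coordinates); the wrist camera has in their place "T_tool_cam" (4x4, takes a point from camera to tool coordinates, whose origin is the TCP and whose axes are the flange's). Camera axes: x right, y down, z forward; pixel columns grow to the right and rows downward; lengths in m; the calibration is good to about 2 mm. A picture is of the moment at which its call begins: read the wrist's pose just before it. camera_params takes no time and is no camera call.
- bot.finish_job(): hands the job in; it is judged then, once.
The state is a dict: "time": time; "qpos": joint angles; "joint_vel": joint speeds; "effort": joint torques, N m; "tcp_pos": TCP position; "ee_rot": TCP orientation; "contact_force": force on the tool from outside, world axes, zero at the start; "ft_torque": the same for the moment, N m; "finger_gap": finger opening in m; "grasp_force": force on a finger pad.
Only numpy, scipy, OpenCV 4.12 (cv2) and the standard library are available. Lean on these libraries where they do the work, as an engineer would, in place of code of your own. Each camera call takes 0.05 s, during which the arm holds its last target. There are 200 camera calls.

TASK

Work along the bench rack from the robot's left to its right: by its pull, raise the near end of each of the three wooden screw boxes about a finger's thickness, rear edge staying on the bench, and feel for a moment whether the box is full or nearly empty. Slide every full box fully home against the rack's back board, and draw every nearly empty one straight out until it stands just clear of the dividers in front of its own lane, ready for refilling. Slide the boxes, never lift one off the bench, and leave the other things on the bench where they are.

Things in the scene. Friction and masses are not known exactly. Their poses are not given: they have to be found in the camera images.
- table: The wooden workbench, top at z = 0.
- rack: Fixed plywood rack: back board 512 mm wide, 112 mm high; five dividers 12 mm thick run 100 mm forward from it (35 mm high, 80 mm over the rear 45 mm): four open-topped lanes 113 mm wide, no floor, the boxes stand on the bench. Origin: foot of the board's near face, mid width; x away from the robot into the board, y left, z up. Lane centres y = 186, 62, -62, -186 mm.
- lane_left (a point): Middle of the mouth of the left box's lane, on the bench, level with the near ends of the dividers, 100 mm in front of the back board's face; axes as the rack's.
- lane_middle (a point): Middle of the mouth of the middle box's lane, on the bench, level with the near ends of the dividers, 100 mm in front of the back board's face; axes as the rack's.
- lane_right (a point): Middle of the mouth of the right box's lane, on the bench, level with the near ends of the dividers, 100 mm in front of the back board's face; axes as the rack's.
- box_left: Shut wooden screw box, leftmost (+y) of three that look alike, part way into its lane, near end and pull sticking out towards the robot. 140 mm long (x), 92 wide (y), 72 high. Origin: centre of underside; x from pull end to rear end (into the rack), z up. In all a full box weighs 0.74 to 0.98 kg, a nearly empty one 0.25 to 0.35 kg, load about mid length; one or two of the three are full.
- left_pull (a point): Middle of the left box's fixed steel bow pull: level 10 mm round bar, straight for 44 mm along y, centre 42 mm in front of the near end and 46 mm above the bench (box frame -112, 0, 46 mm), 37 mm free between bar and box, legs at y = +-30 mm. The load felt here is told under left_rear.
- left_front (a point): Middle of the left box's near bottom edge (box frame -70, 0, 0 mm).
- left_rear (a point): Middle of the left box's rear bottom edge (box frame 70, 0, 0 mm). With this edge on the bench and the near end raised 10 to 20 mm, the hand at the pull bears 2.8 to 3.7 N for a full box and 0.9 to 1.4 N for a nearly empty one, give or take about 1 N of friction (more after moving up, less after moving down); zero the reading with the hand free, as the pinch itself may press some N on the pull.
- box_middle: Another like box, second from the left; same sizes, frame and pull as the left one.
- middle_pull (a point): Middle of the middle box's pull bar (box frame -112, 0, 46 mm); as on the left box.
- middle_front (a point): Middle of the middle box's near bottom edge (box frame -70, 0, 0 mm).
- middle_rear (a point): Middle of the middle box's rear bottom edge (box frame 70, 0, 0 mm).
- box_right: Another like box, the rightmost (-y), beyond the lane with the glue bottle; same sizes, frame and pull as the left one.
- right_pull (a point): Middle of the right box's pull bar (box frame -112, 0, 46 mm); as on the left box.
- right_front (a point): Middle of the right box's near bottom edge (box frame -70, 0, 0 mm).
- right_rear (a point): Middle of the right box's rear bottom edge (box frame 70, 0, 0 mm).
- glue_bottle: Bystander: white glue bottle, 58 mm diameter, 165 mm high, upright in the third lane from the left. Origin under its centre.
- wax_tin: Bystander: flat round wax tin, 88 mm diameter, 48 mm high, left of the rack. Origin under its centre.
- mallet: Bystander: wooden mallet lying right of the rack, head 70 x 130 x 90 mm with a 200 mm handle along -x. Origin under the head.
- try_square: Bystander: try square lying flat at the near right, stock 115 mm long and 18 mm thick, blade 150 mm. Origin under the stock.
- screwdriver: Bystander: screwdriver 200 mm long, 30 mm thick, lying at the near left. Origin under it.

How it is judged (in metres and radians):
On the way, in this order (a step that is already met when the one before it is completed fails the run):
1. the left box's near end is raised 6 to 40 mm with its rear edge on the bench (height (world z) of left_front between 0.006 and 0.04 m and height (world z) of left_rear below 0.006 m), for 0.3 s.
2. the middle box's near end is raised 6 to 40 mm with its rear edge on the bench (height (world z) of middle_front between 0.006 and 0.04 m and height (world z) of middle_rear below 0.006 m), for 0.3 s.
3. the right box's near end is raised 6 to 40 mm with its rear edge on the bench (height (world z) of right_front between 0.006 and 0.04 m and height (world z) of right_rear below 0.006 m), for 0.3 s.
At the end, for the whole second after the job is handed in: Each box at rest flat on the bench, within 50 mm sideways of its own lane's middle; full boxes with the rear edge within 8 mm of the back board; nearly empty boxes with the rear edge 3 to 100 mm in front of the dividers, within 0.4 rad of the lane's direction (linear speed of each of box_left, box_middle, box_right below 0.01 m/s and angle between each of box_left, box_middle, box_right's own z axis and vertical below 0.035 rad and y of left_rear in the frame of lane_left between -0.05 and 0.05 m and ((contact force between box_left and table above 5.3 N and x of left_rear in the frame of lane_left above 0.092 m) or (contact force between box_left and table between 1.5 and 5.3 N and x of left_rear in the frame of lane_left between -0.1 and -0.003 m and angle between the x axis of box_left and the x axis of lane_left, either way round below 0.4 rad)) and y of middle_rear in the frame of lane_middle between -0.05 and 0.05 m and ((contact force between box_middle and table above 5.3 N and x of middle_rear in the frame of lane_middle above 0.092 m) or (contact force between box_middle and table between 1.5 and 5.3 N and x of middle_rear in the frame of lane_middle between -0.1 and -0.003 m and angle between the x axis of box_middle and the x axis of lane_middle, either way round below 0.4 rad)) and y of right_rear in the frame of lane_right between -0.05 and 0.05 m and ((contact force between box_right and table above 5.3 N and x of right_rear in the frame of lane_right above 0.092 m) or (contact force between box_right and table between 1.5 and 5.3 N and x of right_rear in the frame of lane_right between -0.1 and -0.003 m and angle between the x axis of box_right and the x axis of lane_right, either way round below 0.4 rad))); the robot touches nothing.
It fails at once if a box is lifted off the bench (rear edge raised 12 mm), or its near end is raised more than 60 mm (height (world z) of any of left_rear, middle_rear, right_rear above 0.012 m or height (world z) of any of left_front, middle_front, right_front above 0.06 m).
It fails at once if a bystander (bottle, tin, mallet, square, screwdriver) is moved more than 30 mm (distance of any of glue_bottle, wax_tin, mallet, try_square, screwdriver from where it was at the start of the episode above 0.03 m).
It also fails if it takes over 64 s, if anything falls off the work surface, if the arm or the gripper's body presses on something with over 40 N, if the wrist force passes 120 N, or if a joint passes its speed limit or range.

## Working session

There is one attempt and no reset: what is moved stays moved. The work goes in short steps, Python scripts to look and compute and a shell command to move; the robot and the scene stay as the last step left them, time stands still between calls to the robot, and variables do not carry over. Pictures are saved under pics/ and viewed, at most 10 in all, crops included, and the job is handed in when it is done.

```bash
mkdir -p pics; ls; cat > h.py <<'E'
from plant import bot
import numpy as np, cv2
def cap(n,f):
    s=bot.observe(); im,d=bot.capture(n); cv2.imwrite('pics/%s.png'%f,im[:,:,::-1]); np.savez('pics/%s.npz'%f,d=d); return s,im,d
def T(n,s=None):
    p=bot.camera_params(n)
    if 'T' in p: return p,np.array(p['T'])
    from scipy.spatial.transform import Rotation as R
    M=np.eye(4); M[:3,:3]=R.from_euler('xyz',s['ee_rot'],degrees=True).as_matrix(); M[:3,3]=s['tcp_pos']
    return p,M@np.array(p['T_tool_cam'])
def cloud(n,d,s=None):
    p,M=T(n,s); h,w=d.shape
    v,u=np.mgrid[:h,:w]; x=(u-p['cx'])/p['fx']; y=(v-p['cy'])/p['fy']
    x0,y0=x.copy(),y.copy()
    for _ in range(5):
        k=1+p['k1']*(x**2+y**2); x,y=x0/k,y0/k
    P=np.stack([x*d,y*d,d],-1)
    P=P@M[:3,:3].T+M[:3,3]; P[d==0]=np.nan
    return P
E
python3 - <<'E'
from h import *
s,im,d=cap('scene','scene0'); print(s, bot.hold_point_z); P=cloud('scene',d); np.save('pics/P.npy',P)
p,M=T('scene');print(p)
E
```

```text
pics
{'time': 0.0, 'qpos': array([-79.38415301,  23.94771513,  -0.58994139,  92.48590033,
         0.27000325,  63.63676502,  -3.03584047]), 'joint_vel': array([ 0.03115363,  0.00943078,  0.0184831 , -0.00615786,  0.04544621,
        0.05588423, -0.03841661]), 'effort': array([-9.29901216e-04, -8.51257682e+01,  6.38146643e-01, -4.25978565e+01,
       -4.89727815e-02,  1.86042418e-02,  1.16548890e-04]), 'tcp_pos': array([0.14046232, 0.60862701, 0.20482608]), 'ee_rot': array([-1.79931215e+02,  5.97327608e-03,  1.67007665e+02]), 'contact_force': array([-0.71236948, -0.09501613, -0.18932696]), 'ft_torque': array([ 0.01591349,  0.04420226, -0.02994698]), 'grasp_force': 0.0, 'finger_gap': 0.09409964589729404} 0.0188
{'fx': 457.04929434458455, 'fy': 457.04929434458455, 'cx': 321.82365312438907, 'cy': 196.9037797236909, 'k1': 0.0004303305734215838, 'T': array([[-0.3960712 ,  0.78062883, -0.4834731 ,  1.29902186],
       [ 0.91821856,  0.33585573, -0.20994189,  0.3002627 ],
       [-0.00150948, -0.52708591, -0.84981066,  1.3163878 ],
       [ 0.        ,  0.        ,  0.        ,  1.        ]])}
```

View pics/scene0.png

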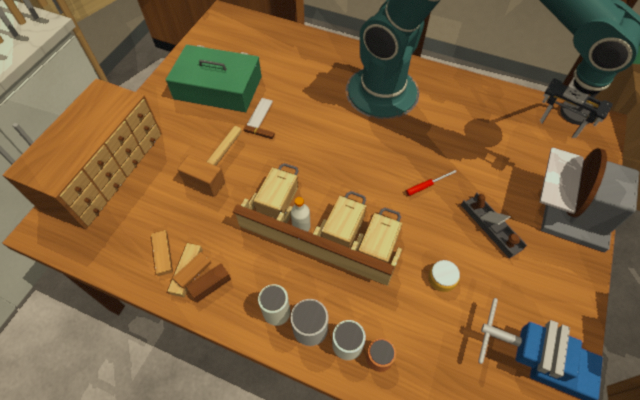

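The scene camera looks from behind the rack: the board runs from (237,212) to (393,272). The left, middle and right boxes are at (380,238), (345,218) and (275,188), the bottle at (300,213) and the tin at (445,275). Next I'll measure from depth.

```bash
python3 - <<'E'
from h import *
P=np.load('pics/P.npy'); z=P[:,:,2]
# rack board top
def sel(lo,hi,u0,u1,v0,v1):
    m=(z>lo)&(z<hi); q=np.zeros_like(m); q[v0:v1,u0:u1]=m[v0:v1,u0:u1]; return q
b=sel(.104,.12,225,410,195,290); Q=P[b][:,:2].astype(np.float32); print('board',len(Q),cv2.minAreaRect(Q))
x=Q-Q.mean(0); print(Q.mean(0), np.degrees(np.arctan2(*np.linalg.svd(x,full_matrices=0)[2][0][::-1])))
for n,w in dict(left=(355,408,205,268),mid=(320,368,190,245),right=(250,302,165,215)).items():
    m=sel(.066,.078,*w).astype(np.uint8); c,l,st,ce=cv2.connectedComponentsWithStats(m); k=1+st[1:,4].argmax()
    Q=P[l==k]; print(n,len(Q),cv2.minAreaRect(Q[:,:2].astype(np.float32)),Q[:,2].mean())
    m=sel(.04,.056,w[0],w[1]+10,w[2]-10,w[2]+20); print(' pull?',P[m].mean(0),m.sum())
im=cv2.imread('pics/scene0.png')[150:290,225:425]; cv2.imwrite('pics/c.png',cv2.resize(im,None,fx=4,fy=4,interpolation=3))
E
```

```text
board 1861 ((0.7557836174964905, 0.024715691804885864), (0.2986525595188141, 0.44125986099243164), 32.47677230834961)
[0.75317776 0.03073893] 88.89854
left 1222 ((0.6480571031570435, 0.21064814925193787), (0.1436174064874649, 0.0924096629023552), 0.14928750693798065) 0.07131093880400972
 pull? [0.54631662 0.17824286 0.05012931] 137
mid 1142 ((0.633439302444458, 0.08542025089263916), (0.09268133342266083, 0.14396923780441284), 89.24402618408203) 0.07138412011897886
 pull? [0.53013549 0.08653056 0.05035899] 85
right 1018 ((0.6176309585571289, -0.16080433130264282), (0.14426936209201813, 0.09506503492593765), 1.3268625736236572) 0.07119729756061315
 pull? [ 0.51604271 -0.15985305  0.04947495] 83
```

View pics/c.png

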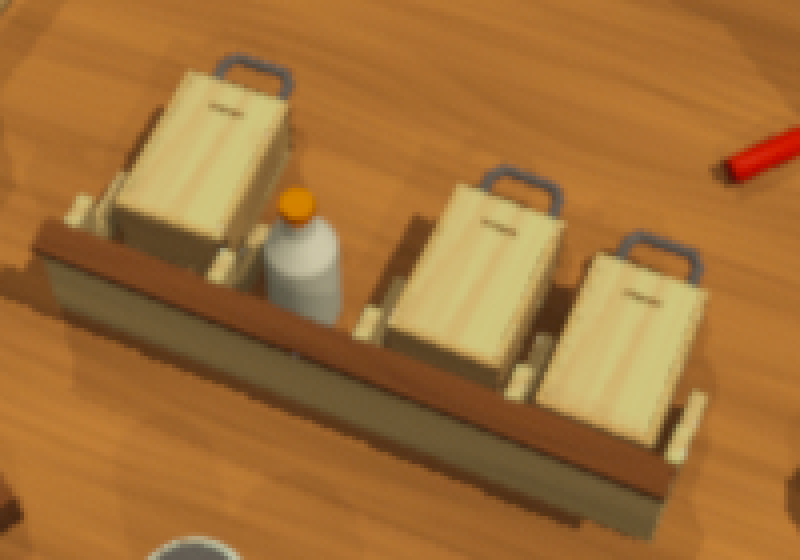

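The pulls are on the near side of each box, upright and unobstructed. I'll fit the board line and move above the left pull at the same time.

```bash
python3 - <<'E'
from h import *
P=np.load('pics/P.npy'); z=P[:,:,2]
m=np.zeros_like(z,bool); m[195:290,225:410]=1
m&=(z>.105)&(z<.118)&(P[...,0]>.725)
Q=P[m]; vx,vy,x0,y0=cv2.fitLine(Q[:,:2].astype(np.float32),cv2.DIST_HUBER,0,.01,.01).ravel(); print(len(Q),'yaw',np.degrees(np.arctan2(-vx,vy))*np.sign(vy)*1,x0,y0)
n=np.array([vy,-vx])*np.sign(vy); t=np.array([vx,vy])*np.sign(vy); e=(Q[:,:2]-[x0,y0])@n; f=(Q[:,:2])@t
print('thick pct',np.percentile(e,[1,5,50,95,99])*1e3,'along',np.percentile(f,[0.2,1,99,99.8]))
s=bot.observe();print(s['contact_force'])
E
python3 -m jog '[[140,0.2,-0.2,0,0,0,-0.05],[140,0.4,-0.4,0,0,0,-0.1],[140,0.6,-0.6,0,0,0,-0.15],[140,0.8,-0.8,0,0,0,-0.2],[140,0.9,-0.95,0,0,0,-0.25],[140,0.9,-1,0,0,0,-0.3],[140,0.9,-1,0,0,0,-0.35],[140,0.9,-1,0,0,0,-0.4],[140,0.9,-1,0,0,0,-0.427],[140,0.9,-1,0,0,0,-0.427]]'
```

```text
1700 yaw -0.31277916 0.7567313 0.03526525
thick pct [-16.63890295 -14.76954851   0.1138064   13.20776694  14.15878116] along [-0.22344051 -0.21955586  0.2807824   0.28432956]
[-0.18425937 -0.04140878  0.10717386]
time: 1.05
tcp_pos: [0.3204, 0.4088, 0.2052]
ee_rot: [-180.0, 0.0, 90.0]
contact_force: [1.2, 0.9, 0.8]
finger_gap: 0.0421
grasp_force: 0.0
```

```bash
python3 -m jog '[[155,0.2,-0.2,0,0,0,0],[155,0.4,-0.4,0,0,0,0],[155,0.6,-0.6,-0.1,0,0,0],[155,0.8,-0.8,-0.2,0,0,0],[155,1,-0.99,-0.3,0,0,0],[155,1,-0.99,-0.35,0,0,0],[155,1,-0.99,-0.35,0,0,0],[155,1,-0.99,-0.35,0,0,0]]'
python3 - <<'E'
from h import *
s,im,d=cap('wrist','w1'); P=cloud('wrist',d,s); np.save('pics/Pw.npy',P); print(s['tcp_pos'],s['contact_force'],s['finger_gap'])
z=P[...,2]; 
m=(z>.066)&(z<.078); print(m.sum(),P[m].min(0),P[m].max(0))
m=(z>.04)&(z<.056); print(m.sum(),P[m].min(0),P[m].max(0),np.median(P[m],0))
E
```

```text
time: 1.85
tcp_pos: [0.5204, 0.2102, 0.1346]
ee_rot: [-179.9, 0.1, 90.3]
contact_force: [0.4, 0.1, 0.2]
finger_gap: 0.037
grasp_force: 0.0
[0.52044105 0.21019018 0.1346347 ] [0.38972559 0.09725106 0.18030447] 0.03698416889190334
18597 [ 0.56226112 -0.01176298  0.06600002] [0.76075074 0.28496771 0.07799925]
5763 [ 0.51549848 -0.04386176  0.0400023 ] [0.75863411 0.392858   0.05599534] [0.6593003  0.18840469 0.0496077 ]
```

View pics/w1.png

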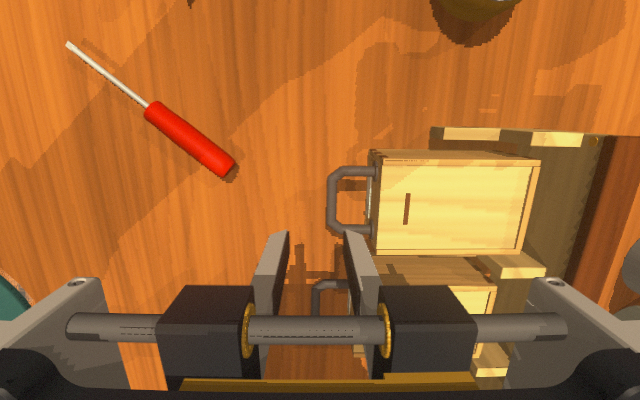

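The wrist view shows the left box at (455,205) with its bow bar at (332,200). The middle box's bar is at (317,300), and the fingers are in the foreground.

```bash
python3 - <<'E'
from h import *
P=np.load('pics/Pw.npy'); z=P[...,2]
for w in [(322,350,160,240),(308,340,275,320)]:
    q=P[w[2]:w[3],w[0]:w[1]].reshape(-1,3); q=q[(q[:,2]>.043)&(q[:,2]<.056)]; print(len(q),np.percentile(q,[2,25,50,75,98],axis=0))
q=P[150:255,370:545].reshape(-1,3); q=q[(q[:,2]>.066)&(q[:,2]<.078)]; print(cv2.minAreaRect(q[:,:2].astype(np.float32)))
E
```

```text
833 [[0.53143856 0.18364357 0.04602028]
 [0.53493606 0.19603938 0.04900364]
 [0.53856257 0.21777534 0.05003568]
 [0.54319195 0.23688753 0.05076744]
 [0.5527516  0.2478027  0.05187484]]
478 [[0.51668412 0.08384236 0.04502327]
 [0.52100985 0.10023101 0.04864772]
 [0.52447832 0.11572438 0.04986583]
 [0.5345878  0.12118723 0.05066159]
 [0.54620419 0.12504178 0.05187659]]
((0.6612448692321777, 0.21322070062160492), (0.166475310921669, 0.09491781890392303), 0.1476910561323166)
```

```bash
python3 -m jog '[[155,0.078,0.015,0,0,0,0],[155,0.078,0.015,-0.15,0,0,0],[155,0.078,0.015,-0.3,0,0,0],[155,0.078,0.015,-0.45,0,0,0],[155,0.078,0.015,-0.538,0,0,0],[155,0.078,0.015,-0.538,0,0,0],[155,0.078,0.015,-0.538,0,0,0],[155,0.078,0.015,-0.538,0,0,0]]'
python3 -c "
from h import *
for i in range(3):
    print(bot.observe()['contact_force']); bot.capture('wrist')
print(bot.observe()['contact_force'])"
python3 -m jog '[[255,0,0,0,0,0,0],[255,0,0,0,0,0,0],[255,0,0,0,0,0,0],[255,0,0,0,0,0,0],[255,0,0,0,0,0,0]]'
python3 -m jog '[[255,0,0,0.02,0,0,0],[255,0,0,0.04,0,0,0],[255,0,0,0.06,0,0,0],[255,0.005,0,0.08,0,0,0],[255,0.01,0,0.1,0,0,0],[255,0.01,0,0.1,0,0,0],[255,0.01,0,0.1,0,0,0],[255,0.01,0,0.1,0,0,0],[255,0.01,0,0.1,0,0,0]]'
python3 -m jog '[[255,0.01,0,-0.01,0,0,0],[255,0,0,-0.02,0,0,0],[255,0,0,-0.02,0,0,0],[255,0,0,-0.02,0,0,0],[255,0,0,-0.02,0,0,0]]'
```

```text
time: 2.7
tcp_pos: [0.5367, 0.2149, 0.0293]
ee_rot: [179.9, -0.1, 90.2]
contact_force: [0.1, -0.4, -0.3]
finger_gap: 0.0369
grasp_force: 0.0
[ 0.11421937 -0.41042482 -0.30636631]
[-0.0974138   0.20095182  0.50112399]
[-0.41216518 -0.55611835 -0.38730127]
[0.10901233 0.10929155 0.6619053 ]
time: 3.35
tcp_pos: [0.5359, 0.2139, 0.0278]
ee_rot: [-180.0, 0.0, 90.1]
contact_force: [-2.1, 0.2, 2.2]
finger_gap: 0.0092
grasp_force: 30.0
time: 4.25
tcp_pos: [0.538, 0.2139, 0.0477]
ee_rot: [-180.0, 0.0, 90.1]
contact_force: [2.5, -0.8, -5.1]
finger_gap: 0.009
grasp_force: 30.0
time: 4.75
tcp_pos: [0.5383, 0.2139, 0.0439]
ee_rot: [180.0, 0.0, 90.1]
contact_force: [2.0, 0.3, -3.7]
finger_gap: 0.0091
grasp_force: 30.0
```

```bash
python3 -c "
from h import *
F=[]
for i in range(5):
    F.append(bot.observe()['contact_force']); im,d=bot.capture('side')
cv2.imwrite('pics/s1.png',im[:,:,::-1]); print(np.mean(F,0))"
python3 -m jog '[[255,0,0,-0.02,0,0,0],[255,0,0,-0.02,0,0,0],[255,0,0,-0.02,0,0,0]]'
python3 -c "
from h import *
F=[]
for i in range(5):
    F.append(bot.observe()['contact_force']); bot.capture('wrist')
print(np.mean(F,0))"
```

```text
[ 2.25731156  0.04541173 -4.56763591]
time: 5.3
tcp_pos: [0.5375, 0.214, 0.0395]
ee_rot: [-179.9, 0.0, 90.2]
contact_force: [-4.3, 0.7, -2.7]
finger_gap: 0.0085
grasp_force: 30.0
[-4.42644979  0.04928409 -2.13674455]
```

View pics/s1.png

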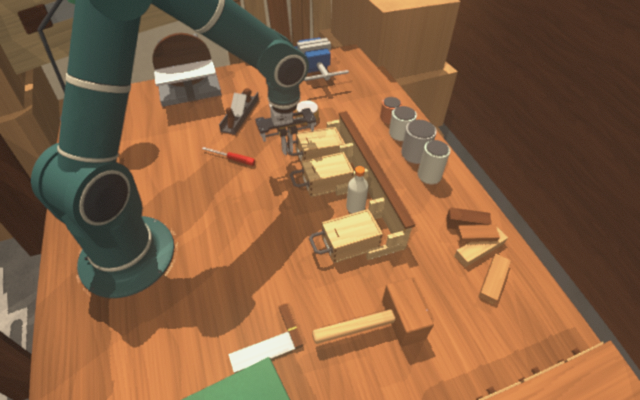

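The side view confirms the left box is pinched by its bar and tilted. The moment about its rear edge gives W of about 9.7 N from both readings, so the left box is full. Next I'll lower it and slide it home.

```bash
python3 -m jog '[[255,-0.005,0,-0.03,0,0,0],[255,-0.01,0,-0.055,0,0,0],[255,-0.01,0,-0.055,0,0,0],[255,0.02,0,-0.055,0,0,0],[255,0.05,0,-0.055,0,0,0],[255,0.075,0,-0.055,0,0,0],[255,0.075,0,-0.055,0,0,0]]'
python3 -m jog '[[255,0.015,0,0,0,0,0],[255,0.025,0,0,0,0,0],[255,0.025,0,0,0,0,0]]'
```

```text
time: 6.25
tcp_pos: [0.5544, 0.2138, 0.0289]
ee_rot: [179.9, 0.0, 90.1]
contact_force: [2.0, 0.3, -4.9]
finger_gap: 0.009
grasp_force: 30.0
time: 6.55
tcp_pos: [0.5583, 0.214, 0.0288]
ee_rot: [180.0, 0.0, 90.1]
contact_force: [-1.4, 0.8, -3.4]
finger_gap: 0.0092
grasp_force: 30.0
```

```bash
python3 -m jog '[[255,0.005,0,-0.01,0,0,0],[255,0.01,0,-0.01,0,0,0],[255,0.015,0,-0.01,0,0,0],[255,0.015,0,-0.01,0,0,0]]'
python3 -m jog '[[255,0.01,0,0,0,0,0],[255,0.01,0,0,0,0,0]]'
```

```text
time: 6.95
tcp_pos: [0.5588, 0.2141, 0.0276]
ee_rot: [-179.7, -0.0, 90.2]
contact_force: [-27.1, -4.4, 32.1]
finger_gap: 0.009
grasp_force: 30.0
time: 7.15
tcp_pos: [0.5607, 0.2145, 0.0275]
ee_rot: [-179.7, -0.0, 90.2]
contact_force: [-28.0, -1.5, 30.6]
finger_gap: 0.0089
grasp_force: 30.0
```

```bash
python3 -m jog '[[255,0,0,0.005,0,0,0],[255,0,0,0.005,0,0,0],[255,0,0,0.005,0,0,0]]'
python3 - <<'E'
from h import *
s,im,d=cap('scene','s2'); P=cloud('scene',d); z=P[...,2]
q=P[195:275,345:415].reshape(-1,3); q=q[(q[:,2]>.066)&(q[:,2]<.078)&(q[:,1]>.15)]; print(np.percentile(q,[1,99],axis=0), cv2.minAreaRect(q[:,:2].astype(np.float32)))
im=im[150:290,275:475,::-1]; cv2.imwrite('pics/s2c.png',cv2.resize(im,None,fx=4,fy=4,interpolation=3))
E
```

```text
time: 7.45
tcp_pos: [0.5607, 0.2145, 0.0277]
ee_rot: [-179.7, -0.0, 90.2]
contact_force: [-20.5, 0.7, 13.2]
finger_gap: 0.0089
grasp_force: 30.0
[[0.60908247 0.16150302 0.06636722]
 [0.76278288 0.25690682 0.0775034 ]] ((0.684455394744873, 0.21821534633636475), (0.13042694330215454, 0.1630231887102127), 88.2492904663086)
```

View pics/s2c.png

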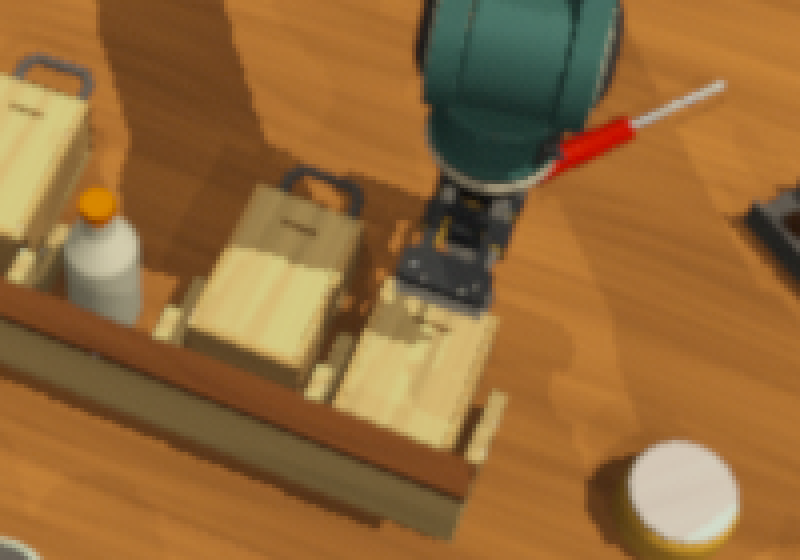

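The left box's rear edge looks close to the board (around (335,408) to (460,450) in the crop). The force may still be friction, so I'll relieve the down-pressure and push on.

```bash
python3 -m jog '[[255,0,0,0.003,0,0,0],[255,0.01,0,0.003,0,0,0],[255,0.01,0,0.003,0,0,0]]'
python3 -m jog '[[255,0.01,0,0,0,0,0],[255,0.01,0,0,0,0,0],[255,0.01,0,0,0,0,0]]'
```

```text
time: 7.8
tcp_pos: [0.5608, 0.2146, 0.0277]
ee_rot: [-179.5, 0.0, 90.2]
contact_force: [-30.4, 1.0, 16.5]
finger_gap: 0.0088
grasp_force: 30.0
time: 8.1
tcp_pos: [0.5608, 0.2147, 0.0275]
ee_rot: [-179.3, 0.0, 90.2]
contact_force: [-43.5, -1.2, 27.1]
finger_gap: 0.009
grasp_force: 30.0
```

The box stopped dead at x=0.5608 as the force rose, so it is home and the board face is near 0.743. I'll release it and move to the middle box.

```bash
python3 -m jog '[[255,-0.03,0,0.005,0,0,0],[155,-0.03,0,0.005,0,0,0],[155,-0.03,0,0.005,0,0,0],[155,-0.03,0,0.005,0,0,0],[155,-0.03,0,0.15,0,0,0],[155,-0.03,0,0.35,0,0,0],[155,-0.03,0,0.5,0,0,0],[155,-0.03,0,0.5,0,0,0],[155,-0.03,0,0.5,0,0,0]]'
```

```text
time: 9.0
tcp_pos: [0.5617, 0.2141, 0.1289]
ee_rot: [179.9, -0.0, 90.1]
contact_force: [-0.4, 0.7, -0.8]
finger_gap: 0.0369
grasp_force: 0.0
```

```bash
python3 -m jog '[[155,-0.1,-0.22,0,0,0,0],[155,-0.2,-0.45,0,0,0,0],[155,-0.2,-0.63,0,0,0,0],[155,-0.2,-0.63,-0.15,0,0,0],[155,-0.2,-0.63,-0.3,0,0,0],[155,-0.2,-0.63,-0.3,0,0,0]]'
python3 - <<'E'
from h import *
s,im,d=cap('wrist','w2'); P=cloud('wrist',d,s); print(s['tcp_pos'],s['contact_force'])
z=P[...,2]
m=(z>.043)&(z<.056)&(P[...,0]<.56)&(P[...,0]>.48); m[:, :]&=(P[...,1]>-.25)
c,l,st,ce=cv2.connectedComponentsWithStats(m.astype(np.uint8))
for k in range(1,c):
    if st[k,4]>150: q=P[l==k]; print(st[k],np.percentile(q,[2,50,98],axis=0)[:, :2].ravel())
q=P[(z>.066)&(z<.078)&(P[...,1]<.15)&(P[...,1]>.03)&(P[...,0]<.72)]; print(np.percentile(q,[1,99],axis=0))
E
```

```text
time: 9.6
tcp_pos: [0.5187, 0.0871, 0.0648]
ee_rot: [-179.7, 0.1, 90.1]
contact_force: [-0.7, 0.2, -0.2]
finger_gap: 0.0373
grasp_force: 0.0
[0.51870309 0.08710399 0.06477446] [-0.72681593  0.23897632 -0.23226147]
[371   0  14  94 824] [0.55508015 0.18836245 0.55745144 0.21490742 0.55988304 0.23795825]
[ 311  183   63   88 1917] [0.51597389 0.0587335  0.52595568 0.10459722 0.55802165 0.12460831]
[[0.54094142 0.04574423 0.06794873]
 [0.70128197 0.13502914 0.07337049]]
```

View pics/w2.png

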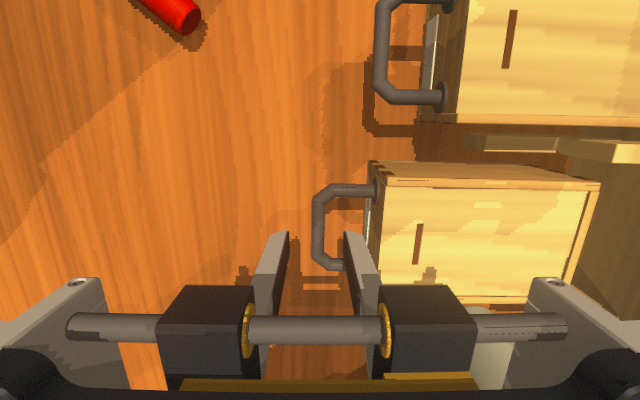

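The middle bar is at (318,225) with its box behind it, and the fingers straddle the bar along x. The bar centre is about (0.521, 0.090).

```bash
python3 -m jog '[[155,0,0.01,-0.1,0,0,0],[155,0,0.01,-0.205,0,0,0],[155,0,0.01,-0.205,0,0,0],[155,0,0.01,-0.205,0,0,0],[255,0,0.01,-0.205,0,0,0],[255,0,0.01,-0.205,0,0,0],[255,0,0.01,-0.205,0,0,0],[255,0,0.01,-0.205,0,0,0]]'
python3 -m jog '[[255,0,0,0.02,0,0,0],[255,0,0,0.04,0,0,0],[255,0,0,0.06,0,0,0],[255,0.01,0,0.08,0,0,0],[255,0.02,0,0.1,0,0,0],[255,0.02,0,0.1,0,0,0],[255,0.02,0,0.1,0,0,0]]'
cat > f.py <<'E'
from h import *
F=[]
for i in range(5):
    F.append(bot.observe()['contact_force']); bot.capture('wrist')
s=bot.observe(); f=np.mean(F,0); print(f,s['tcp_pos'],'W~',(.06*-f[0]-.182*f[2])/.07)
E
python3 f.py
python3 -m jog '[[255,0,0,-0.02,0,0,0],[255,0,0,-0.03,0,0,0],[255,0,0,-0.03,0,0,0]]'; python3 f.py
```

```text
time: 10.45
tcp_pos: [0.5206, 0.0901, 0.0277]
ee_rot: [-179.9, -0.0, 90.2]
contact_force: [-1.2, 0.3, 10.2]
finger_gap: 0.009
grasp_force: 30.0
time: 11.15
tcp_pos: [0.5249, 0.09, 0.0474]
ee_rot: [-180.0, 0.0, 90.1]
contact_force: [-4.1, -0.5, -3.1]
finger_gap: 0.0089
grasp_force: 30.0
[-4.09217045 -0.38628043 -2.87165426] [0.52489204 0.08997882 0.04726136] W~ 10.973875751892605
time: 11.7
tcp_pos: [0.5249, 0.0899, 0.0409]
ee_rot: [-180.0, 0.0, 90.1]
contact_force: [-4.6, 0.1, -1.0]
finger_gap: 0.0093
grasp_force: 30.0
[-4.93721776 -0.24599103 -1.3951877 ] [0.52505076 0.0899791  0.04141864] W~ 7.8593889538557224
```

Again about 9.4 N, with rear friction to match, so the middle box is full. I'll lower it and slide it home.

```bash
python3 -m jog '[[255,-0.01,0,-0.03,0,0,0],[255,-0.02,0,-0.06,0,0,0],[255,-0.02,0,-0.06,0,0,0],[255,-0.02,0,-0.06,0,0,0]]'; python3 -m jog '[[255,0.03,0,-0.003,0,0,0],[255,0.06,0,-0.003,0,0,0],[255,0.09,0,-0.003,0,0,0],[255,0.12,0,-0.003,0,0,0],[255,0.15,0,-0.003,0,0,0],[255,0.15,0,-0.003,0,0,0],[255,0.15,0,-0.003,0,0,0]]'
```

```text
time: 12.35
tcp_pos: [0.5216, 0.09, 0.0294]
ee_rot: [180.0, 0.0, 90.1]
contact_force: [1.9, -0.4, -2.5]
finger_gap: 0.009
grasp_force: 30.0
time: 13.05
tcp_pos: [0.5517, 0.09, 0.029]
ee_rot: [179.9, 0.0, 90.1]
contact_force: [4.2, -0.3, -2.3]
finger_gap: 0.0092
grasp_force: 30.0
```

```bash
python3 -m jog '[[255,0.015,0,-0.003,0,0,0],[255,0.03,0,-0.004,0,0,0],[255,0.045,0,-0.004,0,0,0],[255,0.045,0,-0.004,0,0,0]]'; python3 -m jog '[[255,0.015,0,0,0,0,0],[255,0.015,0,0,0,0,0],[255,0.015,0,0,0,0,0]]'
```

```text
time: 13.45
tcp_pos: [0.5586, 0.0901, 0.028]
ee_rot: [-179.8, -0.0, 90.2]
contact_force: [-12.5, 0.0, 11.8]
finger_gap: 0.0089
grasp_force: 30.0
time: 13.75
tcp_pos: [0.5598, 0.0901, 0.0279]
ee_rot: [-179.6, -0.0, 90.2]
contact_force: [-24.7, 0.5, 22.1]
finger_gap: 0.0091
grasp_force: 30.0
```

```bash
python3 -m jog '[[255,0.01,0,0.003,0,0,0],[255,0.015,0,0.003,0,0,0],[255,0.015,0,0.003,0,0,0]]'; python3 -m jog '[[255,-0.03,0,0.005,0,0,0],[155,-0.03,0,0.005,0,0,0],[155,-0.03,0,0.005,0,0,0],[155,-0.03,0,0.005,0,0,0],[155,-0.03,0,0.15,0,0,0],[155,-0.03,0,0.35,0,0,0],[155,-0.03,0,0.5,0,0,0],[155,-0.03,0,0.5,0,0,0],[155,-0.03,0,0.5,0,0,0]]'
```

```text
time: 14.05
tcp_pos: [0.5599, 0.0901, 0.0278]
ee_rot: [-179.3, -0.0, 90.2]
contact_force: [-41.0, -1.2, 31.6]
finger_gap: 0.009
grasp_force: 30.0
time: 14.95
tcp_pos: [0.5606, 0.0902, 0.129]
ee_rot: [179.9, -0.0, 90.2]
contact_force: [-0.5, -0.2, -0.4]
finger_gap: 0.0369
grasp_force: 0.0
```

```bash
python3 -m jog '[[155,-0.2,-0.1,0,0,0,0],[155,-0.275,-0.3,0,0,0,0],[155,-0.275,-0.55,0,0,0,0],[155,-0.275,-0.8,0,0,0,0],[155,-0.275,-1,0,0,0,0]]'
python3 -m jog '[[155,0,-0.15,0,0,0,0],[155,0,-0.25,-0.15,0,0,0],[155,0,-0.25,-0.3,0,0,0],[155,0,-0.25,-0.3,0,0,0],[155,0,-0.25,-0.3,0,0,0]]'
python3 - <<'E'
from h import *
s,im,d=cap('wrist','w3'); P=cloud('wrist',d,s); print(s['tcp_pos'],s['contact_force'])
z=P[...,2]
m=(z>.043)&(z<.056)&(P[...,0]<.54)&(P[...,0]>.48)
c,l,st,ce=cv2.connectedComponentsWithStats(m.astype(np.uint8))
for k in range(1,c):
    if st[k,4]>150: q=P[l==k]; print(st[k],np.percentile(q,[2,50,98],axis=0)[:, :2].ravel())
E
```

```text
time: 15.45
tcp_pos: [0.5043, -0.1127, 0.1278]
ee_rot: [-179.9, 0.0, 90.1]
contact_force: [0.4, -0.2, -0.0]
finger_gap: 0.037
grasp_force: 0.0
time: 15.95
tcp_pos: [0.5047, -0.1599, 0.0683]
ee_rot: [-179.9, 0.0, 90.1]
contact_force: [0.7, -0.0, 1.2]
finger_gap: 0.037
grasp_force: 0.0
[ 0.50469975 -0.15991405  0.0683466 ] [ 0.71687968 -0.01107291  1.1921704 ]
[ 307  186   57   87 1806] [ 0.49977261 -0.19218086  0.50973081 -0.14859783  0.53792808 -0.12547753]
```

View pics/w3.png

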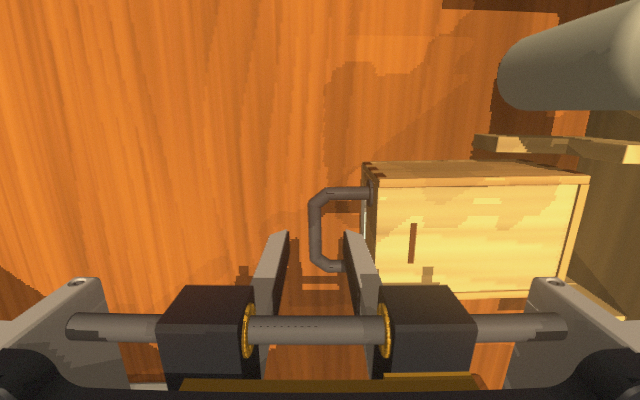

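The right bar is at (317,230), its centre near (0.505, -0.160), and the fingers straddle it. Next I'll grasp and raise it.

```bash
python3 -m jog '[[155,0,0,-0.1,0,0,0],[155,0,0,-0.2,0,0,0],[155,0,0,-0.2,0,0,0],[155,0,0,-0.2,0,0,0],[255,0,0,-0.2,0,0,0],[255,0,0,-0.2,0,0,0],[255,0,0,-0.2,0,0,0],[255,0,0,-0.2,0,0,0]]'
python3 -m jog '[[255,0,0,0.02,0,0,0],[255,0,0,0.04,0,0,0],[255,0,0,0.06,0,0,0],[255,0.01,0,0.08,0,0,0],[255,0.02,0,0.1,0,0,0],[255,0.02,0,0.1,0,0,0],[255,0.02,0,0.1,0,0,0]]'
python3 f.py
python3 -m jog '[[255,0,0,-0.02,0,0,0],[255,0,0,-0.03,0,0,0],[255,0,0,-0.03,0,0,0]]'; python3 f.py
```

```text
time: 16.8
tcp_pos: [0.505, -0.16, 0.0289]
ee_rot: [-180.0, -0.0, 90.1]
contact_force: [-1.6, 1.6, 5.4]
finger_gap: 0.009
grasp_force: 30.0
time: 17.5
tcp_pos: [0.5093, -0.16, 0.0487]
ee_rot: [180.0, 0.0, 90.2]
contact_force: [0.5, -0.3, -2.0]
finger_gap: 0.0088
grasp_force: 30.0
[ 0.21986363  0.13833922 -2.04897593] [ 0.50905637 -0.16001527  0.04850578] W~ 5.138882885135719
time: 18.05
tcp_pos: [0.5088, -0.16, 0.0422]
ee_rot: [-180.0, -0.0, 90.1]
contact_force: [-0.9, 0.2, -0.5]
finger_gap: 0.0093
grasp_force: 30.0
[-1.41840832  0.12200687 -0.68963509] [ 0.50908993 -0.1600803   0.04266158] W~ 3.00882980393017
```

The right box reads about 3 to 5 N, so it is nearly empty. I'll lower it and draw it out until its rear edge is about 30 mm clear of the dividers.

```bash
python3 -m jog '[[255,-0.01,0,-0.03,0,0,0],[255,-0.02,0,-0.062,0,0,0],[255,-0.02,0,-0.062,0,0,0]]'; python3 -m jog '[[255,-0.05,0,0,0,0,0],[255,-0.1,0,0,0,0,0],[255,-0.15,0,0,0,0,0],[255,-0.2,0,0,0,0,0],[255,-0.25,0,0,0,0,0],[255,-0.3,0,0,0,0,0],[255,-0.35,0,0,0,0,0],[255,-0.385,0,0,0,0,0],[255,-0.385,0,0,0,0,0],[255,-0.385,0,-0.004,0,0,0],[255,-0.385,0,-0.004,0,0,0]]'
```

```text
time: 18.6
tcp_pos: [0.5049, -0.1599, 0.0295]
ee_rot: [-180.0, -0.0, 90.1]
contact_force: [0.7, 0.4, -1.2]
finger_gap: 0.0091
grasp_force: 30.0
time: 19.7
tcp_pos: [0.4282, -0.16, 0.0293]
ee_rot: [-180.0, -0.0, 90.2]
contact_force: [-1.5, 0.3, -0.8]
finger_gap: 0.0092
grasp_force: 30.0
```

```bash
python3 -m jog '[[155,0,0,-0.003,0,0,0],[155,0,0,-0.003,0,0,0],[155,0,0,-0.003,0,0,0],[155,0,0,0.15,0,0,0],[155,0,0,0.35,0,0,0],[155,0,0,0.6,0,0,0],[155,-0.2,0,0.8,0,0,0],[155,-0.2,0,0.8,0,0,0],[155,-0.2,0,0.8,0,0,0]]'
python3 - <<'E'
from h import *
s,im,d=cap('scene','s3'); P=cloud('scene',d); z=P[...,2]
for n,(a,b) in dict(left=(.15,.28),mid=(.03,.145),right=(-.22,-.1)).items():
    m=(z>.067)&(z<.0765)&(P[...,0]>.4)&(P[...,0]<.745)&(P[...,1]>a)&(P[...,1]<b)
    m=cv2.morphologyEx(m.astype(np.uint8),cv2.MORPH_OPEN,np.ones((5,5)))
    c,l,st,ce=cv2.connectedComponentsWithStats(m,connectivity=4); k=1+st[1:,4].argmax(); q=P[l==k]
    A=np.c_[q[:,:2],np.ones(len(q))]; c=np.linalg.lstsq(A,q[:,2],rcond=None)[0][:2]
    print(n,cv2.minAreaRect(q[:,:2].astype(np.float32)),np.percentile(q,[1,99],axis=0).round(3).tolist(),'slope',c)
im=im[130:290,225:425,::-1]; cv2.imwrite('pics/s3c.png',cv2.resize(im,None,fx=3.7,fy=3.7,interpolation=3))
E
```

```text
time: 20.6
tcp_pos: [0.3884, -0.1598, 0.1905]
ee_rot: [179.8, -0.1, 90.2]
contact_force: [0.0, 0.2, -0.9]
finger_gap: 0.0368
grasp_force: 0.0
left ((0.6778973340988159, 0.23161137104034424), (0.04931067302823067, 0.10302581638097763), 66.3460464477539) [[0.628, 0.195, 0.067], [0.719, 0.255, 0.076]] slope [0.00818368 0.03397572]
mid ((0.6518070697784424, 0.09680486470460892), (0.09169173985719681, 0.08029022067785263), 7.014708518981934) [[0.606, 0.055, 0.067], [0.693, 0.131, 0.076]] slope [0.00084596 0.00705709]
right ((0.5022611021995544, -0.18476267158985138), (0.06506603956222534, 0.02758469060063362), 25.89925193786621) [[0.474, -0.205, 0.067], [0.528, -0.162, 0.076]] slope [0.01306207 0.00567007]
```

View pics/s3c.png

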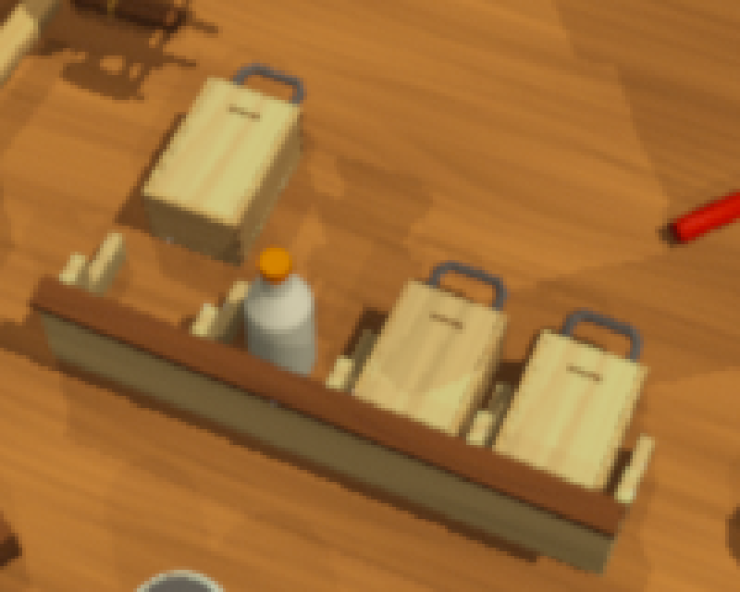

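The left box (570,405) and middle box (430,355) sit against the board. The right box (225,160) stands clear of its dividers, straight, flat and in line with its lane. The hand is free, so I'm handing in.

```bash
python3 -c "
from plant import bot
print(bot.finish_job())"
```

```text
the job is handed in; nothing more can be done
None
```

I've handed the job in: the left and middle boxes felt full and are slid home against the back board, and the right box felt nearly empty and stands about 30 mm clear in front of its lane; the hand-in reported no verdict.

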